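# Press a valve seal home with a rod-guided press platen

## Robot

A 7-joint arm with a two-finger parallel gripper is mounted at the origin on the work surface. World frame = base frame: x ahead of the robot, y to its left, z up, the work surface at z = 0. Lengths are in m, angles in rad, forces in N, time in s.
With the tool pointing down it reaches from about 0.4 to 0.875 m from the base axis. Payload 19.3 kg.
Tool frame: the origin (TCP) lies midway between the tips of the shut fingers; the grasp point (between the pads) lies 19 mm behind it; z points along the fingers, y is the line along which they close (so a half turn about z gives the same grasp; the last joint's range is limited). The gripper opens to 85 mm and grips with 20 to 120 N. Pads are 22 mm wide; open, the fingers measure 114 mm over their backs; the gripper's body (76 mm by 85 mm) begins 54 mm behind the grasp point. The pads swing forward as they close: fully open they stand 13 mm farther back than shut.
Start: joints at [-1.288, 0.521, -0.036, 1.599, 0.021, 1.021, -0.113], TCP at [0.216, 0.586, 0.231] pointing down, gripper open.
Joint ranges: [-2.91, 2.91], [-0.3, 2.13], [-1.5, 1.42], [0.17, 2.43], [-1.26, 4.41], [0.16, 1.93], [-2.52, 2.52]. Speed limits (rad/s): [1.89, 1.89, 2.39, 2.39, 3.01, 3.01, 3.01].

## Interface

Orientations are given as [roll, pitch, yaw] about the fixed x, y, z axes, in that order (R = Rz(yaw) Ry(pitch) Rx(roll)).
In Python, from workcell import telemetry, grab_frame, calibration, bot, outline_of, landmark_of gives the robot as it stands. The module is installed in compiled form; this text tells all that it offers.
- The arm moves only by the shell command python3 -m inch 'ROWS' [FORCE]. ROWS is JSON, a list of rows, each a list of 7 numbers: the shift along the tool's x, y, z in m, then the turn, a rotation vector about the tool's x, y, z in rad, then the closure, from 0 (fully open) to 1 (shut). A call has 1 to 5 rows; each row shifts and turns the commanded pose from where the row before left it, along the tool's axes as they then stand; what a row does not reach is not made up. A row lasts 1/10 s, in which the tool goes at most 50 mm and 8.59 degrees, less where a joint would pass 70% of its speed; a pose out of reach is approached as far as the arm can. A call is refused whole if a number of a shift passes 0.05 or a number of a turn 0.15, either way. A call with a gripper value outside its range is refused whole. The fingers move at their own pace and stop on an object; FORCE is the grip in N (left out, the last holds). Time passes only in rows, so rows that do not move let the fingers close. It gives the time, the measured TCP pose, the force, the opening and the grip force at its end, in the units of the state.
- telemetry.observe(): the state, without advancing time (a new reading comes with each control period).
- grab_frame(name): name is "side" or "top" or "wrist"; returns the picture (420x560x3 uint8, red, green, blue); there is no depth.
- calibration(name): a dict with "fovy" (degrees; the focal length in pixels is half the picture's height over the tangent of half this angle, whatever the lens; pixels are square), "cx", "cy" (the principal point, pixels), "pose" (4x4, takes a point from camera to world coordinates). Camera axes: x right, y down, z forward; pixel columns grow to the right and rows downward; lengths in m; the calibration is good to about 2 mm. A picture is of the moment at which its call begins: read the wrist's pose just before it. calibration takes no time and is no camera call; for the wrist camera it gives the pose at the moment of the call.
- bot.job_done(): hands the job in; it is judged then, once.
Trained networks look in the newest picture that a camera, given by its name, has taken for a name from the list of things; names that differ only in an ending like _2 or _b are one class to them, and where a whole thing is asked for, a point or a joint stands for the part that bears it (a point fixed in the world has none). Each returns a list of dicts, best first, with "score" (0 to 1); they miss things now and then, are a little off and sometimes report something else, mostly with a low value. They report only what shows in the picture. A call takes as long as a camera call. They do not tell look-alikes from the thing itself.
- outline_of(label, camera): "region" (420x560 bool, what is visible of it) and "rect" ([left, top, right, bottom] in pixels, round what is visible of it).
- landmark_of(label, camera): "xy" ([column, row] in pixels: a listed point, or the origin of a listed thing).
The state is a dict: "clock": time; "qpos": joint angles; "qd": joint speeds; "joint_efforts": joint torques, N m; "position": TCP position; "tool_rot": TCP orientation; "force": force on the tool from outside, world axes, zero at the start; "moment": the same for the moment, N m; "grip_width": finger opening in m; "finger_force": force on a finger pad.
Only numpy, scipy, OpenCV 4.12 (cv2) and the standard library are available. Lean on these libraries where they do the work, as an engineer would, in place of code of your own. Each camera call takes 0.05 s, during which the arm holds its last target. There are 200 camera calls.

## Task

Pick up the drilled press platen by its upright hub, lower it squarely over the tall guide rod of the seal jig without letting it bind or drop, and press it down on its sprung seat with about 14 N for a second or two. Never load the jig with more than 25 N; ease off, then let go and leave the platen resting on the seat on the rod, leaving the spare filter, the bottle and the spanner where they are.

Things in the scene. Friction and masses are not known exactly. Their poses are not given: they have to be found in the camera images.
- press_mid (a point): Loose bare-metal press platen, 0.32-0.5 kg, standing flange down: aluminium flange 84 mm dia. x 14 mm, steel hub 36 mm dia. rising to 110 mm total height; 16.6 mm bore right through along its axis. Point on the axis, 55 mm above the underside; z up. Grasp the hub about 15 mm below its top: pressed on the seat, the rod tip ends 20 mm below to 20 mm above the hub top and needs room between the fingers
- pillar: Fixed seal jig: dark steel base plate 120 x 120 x 12 mm with a vertical steel guide rod, 14 mm dia., in its middle. The rod tip is 165 mm above the bench and tapers to 9 mm dia. over its last 4 mm. Origin on the rod axis at the underside of the base plate (bench level); z up along the rod
- rod_tip (a point): The centre of the top of the guide rod, 165 mm above the bench
- block: Fixed aluminium seat block round the rod foot, 80 mm dia., top 42 mm above bench; origin on the rod axis at bench level. It carries a grey sprung seat, 64 mm dia., round the rod on a brass collar. The unloaded seat top is set anew each time, 46 to 76 mm above the bench, and not measured: feel for it. It yields 1 mm per 4 N of load (platen weight included) and bottoms at 10 mm
- filter: Bystander, to be left alone: a loose round green mask filter, 84 mm in diameter, 70 mm tall, standing on the bench. Origin at the centre of its underside
- cleaner: Bystander, to be left alone: a loose bottle, 60 mm in diameter, 130 mm tall, standing on the bench. Origin at the centre of its underside
- spanner: Bystander, to be left alone: a loose steel spanner lying flat on the bench, under 200 mm long and 15 mm high; origin near its middle
There are look-alikes about, which are no part of the job. Leave any brown or purple look-alike of the part that bears press_mid alone. Of the things that look like the pillar, the middle-sized one is meant.

How it is judged:
On the way, in this order (a step that is already met when the one before it is completed fails the run):
1. the platen is threaded on the guide rod, upright, its underside at least 25 mm below the rod's tip (horizontal distance between press_mid and pillar below 0.006 m and angle between press_mid's own z axis and vertical below 0.06 rad and height (world z) of press_mid below 0.195 m), for 0.1 s.
2. the platen is pressed on the sprung seat with more than 9 N (its weight included) for 0.6 s (horizontal distance between press_mid and pillar below 0.006 m and angle between press_mid's own z axis and vertical below 0.06 rad and contact force between press and block above 9 N), for 0.6 s.
At the end, for the whole second after the job is handed in: The platen is on the guide rod (axis within 6 mm of the rod's, tilted less than 0.06 rad), resting by its own weight on the sprung seat (contact force between 1.5 and 7 N, its middle lower than 134 mm above the bench), at rest and released (horizontal distance between press_mid and pillar below 0.006 m and angle between press_mid's own z axis and vertical below 0.06 rad and contact force between press and block between 1.5 and 7 N and height (world z) of press_mid below 0.134 m and linear speed of press below 0.02 m/s); the robot touches nothing.
It fails at once if the platen loads the seat block with more than 25 N (contact force between press and block above 25 N).
It fails at once if the platen binds on or knocks the guide rod or base with more than 25 N (contact force between press and pillar above 25 N).
It fails at once if the platen drops: faster than 0.35 m/s while on the rod (horizontal distance between press_mid and pillar below 0.006 m and height (world z) of press_mid below 0.21 m and linear speed of press above 0.35 m/s).
It fails at once if the filter, the bottle or the spanner is moved more than 15 mm (distance of any of filter, cleaner, spanner from where it was at the start of the episode above 0.015 m).
It also fails if it takes over 62 s, if anything falls off the work surface, if the arm or the gripper's body presses on something with over 40 N, if the wrist force passes 120 N, or if a joint passes its speed limit or range.

## Working session

There is one attempt and no reset: what is moved stays moved. The work goes in short steps, Python scripts to look and compute and a shell command to move; the robot and the scene stay as the last step left them, time stands still between calls to the robot, and variables do not carry over. Pictures are saved under pics/ and viewed, at most 10 in all, crops included, and the job is handed in when it is done.

```bash
mkdir -p pics; cat > h.py <<'E'
import numpy as np, cv2
from workcell import telemetry, grab_frame, calibration, bot, outline_of, landmark_of
def proj(c,P):
    T=np.linalg.inv(c["pose"]); p=T[:3,:3]@np.array(P,float)+T[:3,3]; f=210/np.tan(np.radians(c["fovy"])/2)
    return np.array([c["cx"]+f*p[0]/p[2], c["cy"]+f*p[1]/p[2]])
def atz(c,uv,z):
    f=210/np.tan(np.radians(c["fovy"])/2); T=np.array(c["pose"])
    d=T[:3,:3]@np.array([(uv[0]-c["cx"])/f,(uv[1]-c["cy"])/f,1]); o=T[:3,3]
    return o+d*(z-o[2])/d[2]
E
python3 - <<'E'
from h import *
np.set_printoptions(precision=3,suppress=True)
s=telemetry.observe(); print({k:np.round(v,3) for k,v in s.items()})
ims=[]
for n in ("side","top"):
    im=grab_frame(n); cv2.imwrite(f"pics/{n}0.png",cv2.cvtColor(im,cv2.COLOR_RGB2BGR)); c=calibration(n)
    print(n,c["fovy"],c["cx"],c["cy"],np.array(c["pose"]).round(3).tolist())
    for l,z in (("press_mid",.055),("rod_tip",.165),("pillar",0),("filter",0),("cleaner",0),("spanner",0.005)):
        for r in landmark_of(l,n)[:5]: print(n,l,round(r["score"],2),np.round(r["xy"],1),atz(c,r["xy"],z)[:2])
E
```

```text
{'clock': np.float64(0.0), 'qpos': array([-1.288,  0.522, -0.036,  1.6  ,  0.021,  1.021, -0.113]), 'qd': array([-0.   , -0.001, -0.001,  0.   ,  0.001,  0.001, -0.   ]), 'joint_efforts': array([  0.002, -92.71 ,   1.981, -36.993,   0.018,   0.008,  -0.   ]), 'position': array([0.216, 0.586, 0.231]), 'tool_rot': array([-3.14 ,  0.   ,  2.789]), 'force': array([ 0.914, -0.146, -0.526]), 'moment': array([-0.008,  0.003,  0.033]), 'finger_force': np.float64(0.0), 'grip_width': np.float64(0.085)}
side 47.864974823051405 279.66611844214094 205.06654605186782 [[0.926, -0.192, 0.327, 0.119], [-0.379, -0.439, 0.815, -1.111], [-0.013, -0.878, -0.479, 0.747], [0.0, 0.0, 0.0, 1.0]]
side press_mid 0.93 [304.2 250.3] [ 0.557 -0.185]
side press_mid 0.61 [259.8 264. ] [ 0.43  -0.196]
side press_mid 0.57 [276.6 226.5] [ 0.536 -0.046]
side rod_tip 0.63 [282.3 119.3] [0.787 0.515]
side rod_tip 0.57 [224.2 161.4] [0.466 0.212]
side rod_tip 0.57 [174.8 187.2] [0.288 0.093]
side pillar 0.89 [232.3 206.6] [0.482 0.214]
side pillar 0.85 [282.5 177. ] [0.721 0.358]
side pillar 0.7 [176.9 219.8] [0.297 0.201
[... 312 characters left out ...]
 [-0.02, -0.091, -0.996, 1.142], [0.0, 0.0, 0.0, 1.0]]
top press_mid 0.97 [345.9 256.4] [ 0.431 -0.197]
top press_mid 0.63 [338.6 201. ] [ 0.564 -0.177]
top press_mid 0.56 [289.2 211.8] [ 0.535 -0.058]
top rod_tip 0.86 [157.6 230. ] [0.477 0.229]
top rod_tip 0.82 [105.2 116.5] [0.729 0.362]
top rod_tip 0.72 [171.  304.1] [0.318 0.192]
top pillar 0.73 [142.5 139. ] [0.72  0.331]
top pillar 0.71 [178.2 297.9] [0.313 0.217]
top pillar 0.63 [180.1 234.3] [0.474 0.22 ]
top filter 0.89 [237.8 124. ] [0.766 0.083]
top cleaner 0.71 [303.6 124.3] [ 0.769 -0.089]
top cleaner 0.53 [340.  203.7] [ 0.564 -0.187]
top spanner 0.73 [438.4 195.6] [ 0.591 -0.435]
top spanner 0.17 [338.3 203.9] [ 0.563 -0.182]
```

View pics/side0.png

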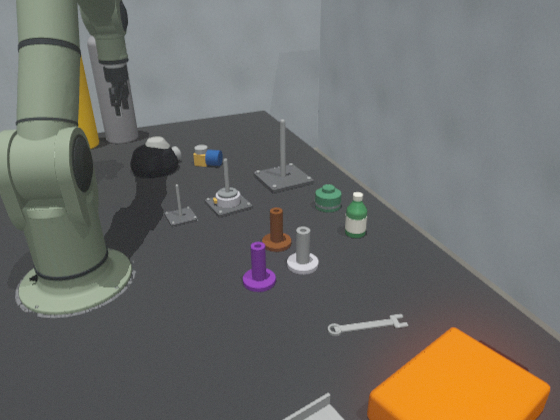

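View pics/top0.png

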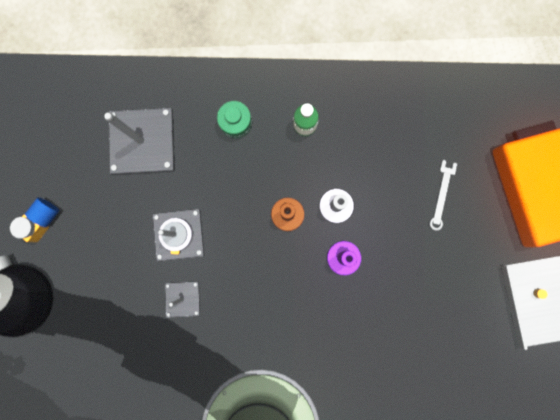

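The bare-metal platen is at top (337,205), beside the brown one at (288,213) and the purple one at (345,258), which I leave alone. The middle-sized jig, with the seat, is at top (178,234), between the big one at (140,140) and the small one at (182,300). I'll confirm both in one crop.

```bash
cat >> h.py <<'E'
from scipy.spatial.transform import Rotation as Ro
def toolshift(P):
    s=telemetry.observe(); R=Ro.from_euler("xyz",s["tool_rot"]).as_matrix()
    return R.T@(np.array(P)-s["position"])
E
python3 - <<'E'
from h import *
np.set_printoptions(precision=4,suppress=True)
im=cv2.imread("pics/top0.png"); a=im[90:320,90:380]; cv2.imwrite("pics/crop.png",cv2.resize(a,None,fx=2.6,fy=2.6,interpolation=3))
c=calibration("wrist"); s=telemetry.observe(); R=Ro.from_euler("xyz",s["tool_rot"]).as_matrix()
print(c["fovy"],"\n",R.T@c["pose"][:3,:3],R.T@(c["pose"][:3,3]-s["position"]))
print(toolshift([.45,.2,.36]))
E
```

```text
69.16186082714827 
 [[ 0.0002 -0.9452 -0.3265]
 [ 1.      0.      0.0004]
 [-0.0004 -0.3265  0.9452]] [ 0.084   0.0009 -0.1433]
[-0.3532 -0.2818 -0.1287]
```

View pics/crop.png

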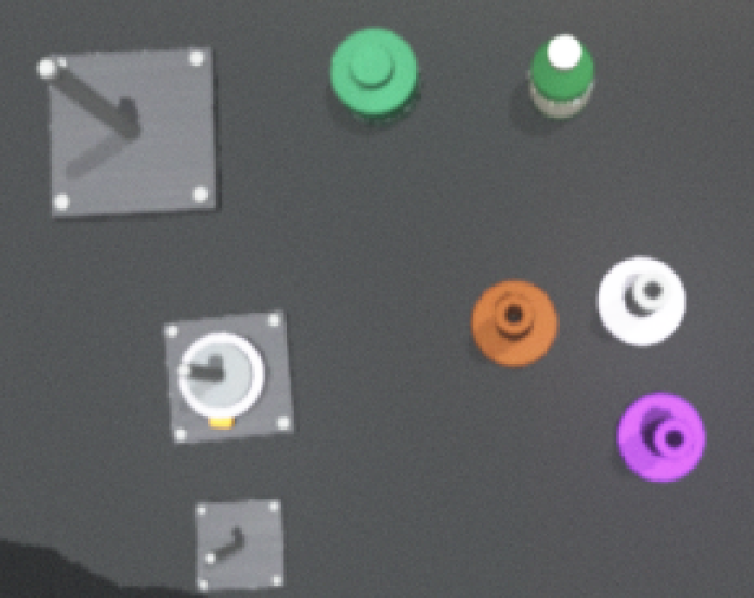

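The crop confirms it: the platen is the white-metal one at crop (642,300), and the jig is the mid-size one with the round seat at crop (220,375). I'm moving over the jig first to look from close by.

```bash
R='[-0.036,-0.028,-0.013,0,0,0,0]'; python3 -m inch '[[-0.036,-0.028,-0.013,0,0,0,0],[-0.036,-0.028,-0.013,0,0,0,0],[-0.036,-0.028,-0.013,0,0,0,0],[-0.036,-0.028,-0.013,0,0,0,0],[-0.036,-0.028,-0.013,0,0,0,0]]' 60; python3 -m inch '[[-0.036,-0.028,-0.013,0,0,0,0],[-0.036,-0.028,-0.013,0,0,0,0],[-0.036,-0.028,-0.013,0,0,0,0],[-0.036,-0.028,-0.013,0,0,0,0],[-0.036,-0.028,-0.013,0,0,0,0]]'; python3 -m inch '[[0,0,0,0,0,0,0],[0,0,0,0,0,0,0]]'
cat > look.py <<'E'
import sys
from h import *
np.set_printoptions(precision=4,suppress=True)
c=calibration("wrist"); im=grab_frame("wrist"); cv2.imwrite(f"pics/{sys.argv[1]}.png",cv2.cvtColor(im,cv2.COLOR_RGB2BGR))
for a in sys.argv[2:]:
    l,z=a.split(":")
    for r in landmark_of(l,"wrist")[:3]: print(l,round(r["score"],2),np.round(r["xy"],1),atz(c,r["xy"],float(z)))
E
python3 look.py w1 rod_tip:.165 pillar:0 block:0; python3 -c "
from h import *;print(toolshift([.562,-.181,.26]))"
```

```text
clock: 1.2
position: [0.3372, 0.3912, 0.297]
tool_rot: [3.141, 0.0, 2.789]
force: [1.0, -0.1, 0.3]
grip_width: 0.0855
finger_force: 0.0
clock: 1.7
position: [0.4577, 0.1976, 0.3622]
tool_rot: [3.141, 0.0, 2.789]
force: [0.3, 0.5, -0.0]
grip_width: 0.0856
finger_force: 0.0
clock: 1.9
position: [0.4573, 0.1987, 0.3615]
tool_rot: [3.141, 0.0, 2.787]
force: [0.1, 1.6, -0.1]
grip_width: 0.0854
finger_force: 0.0
rod_tip 0.9 [302.6 187.5] [0.4732 0.2268 0.165 ]
rod_tip 0.73 [239.8  56.2] [0.3225 0.2112 0.165 ]
pillar 0.82 [246.5  67.5] [0.3129 0.2063 0.    ]
pillar 0.77 [392.4 268.7] [0.7267 0.3337 0.    ]
pillar 0.74 [293.6 164.5] [0.4764 0.2245 0.    ]
block 0.89 [293.5 164.1] [0.4758 0.2245 0.    ]
[-0.23028773 -0.32177893  0.10096713]
```

View pics/w1.png

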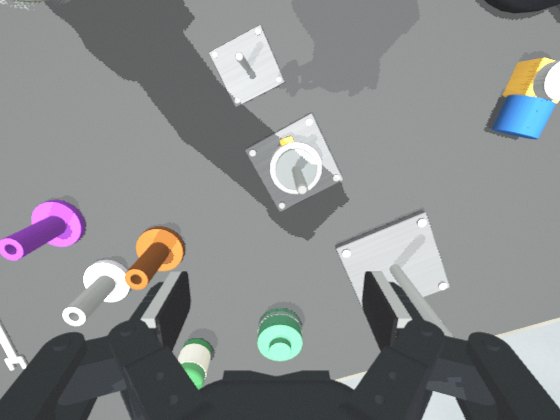

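The wrist view shows the jig at (295,165) with its rod tip at (303,188). The platen is at (90,295) and its path is free. Moving over the platen.

```bash
python3 -m inch '[[-0.025,-0.035,0.005,0,0,0,0],[-0.025,-0.035,0.005,0,0,0,0],[-0.025,-0.035,0.005,0,0,0,0],[-0.025,-0.035,0.005,0,0,0,0],[-0.025,-0.035,0.005,0,0,0,0]]' | head -2; python3 -m inch '[[-0.025,-0.035,0.005,0,0,0,0],[-0.025,-0.035,0.005,0,0,0,0],[-0.025,-0.035,0.005,0,0,0,0],[-0.025,-0.035,0.005,0,0,0,0],[0,0,0,0,0,0,0]]';python3 -m inch '[[0,0,0,0,0,0,0],[0,0,0,0,0,0,0]]'
python3 look.py w2 press_mid:.055
python3 - <<'E'
from h import *
# hub-top via ellipse of outline unneeded: print shift for nominal
im=cv2.imread("pics/w2.png"); cv2.imwrite("pics/w2.png",im)
E
```

```text
clock: 2.6
position: [0.514, -0.0088, 0.336]
clock: 3.1
position: [0.5592, -0.1786, 0.3151]
tool_rot: [-3.139, -0.001, 2.784]
force: [-1.3, 0.2, -0.6]
grip_width: 0.0853
finger_force: 0.0
clock: 3.3
position: [0.5595, -0.1724, 0.3161]
tool_rot: [3.141, -0.001, 2.791]
force: [-0.6, 0.5, 0.1]
grip_width: 0.0856
finger_force: 0.0
press_mid 0.92 [272.7 171.6] [ 0.5583 -0.1754  0.055 ]
press_mid 0.63 [359.7 122.3] [ 0.5367 -0.0489  0.055 ]
press_mid 0.63 [219.4  74.7] [ 0.4239 -0.1949  0.055 ]
```

View pics/w2.png

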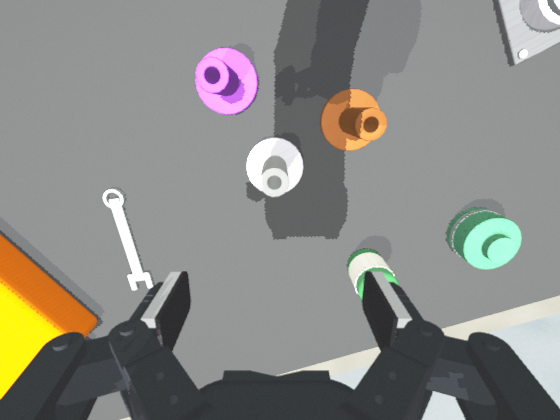

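```bash
python3 - <<'E'
from h import *
np.set_printoptions(precision=4,suppress=True)
c=calibration("wrist")
print(atz(c,(274.5,182),.11),atz(c,(274,165.5),.014))
print(toolshift([.560,-.176,.073]))
E
```

```text
[ 0.5603 -0.1734  0.11  ] [ 0.5585 -0.1738  0.014 ]
[-0.0016 -0.0033  0.2435]
```

```bash
python3 -m inch '[[0.0,-0.001,0.045,0,0,0,0],[0,0,0.045,0,0,0,0],[0,0,0.045,0,0,0,0],[0,0,0.04,0,0,0,0],[0,0,0.02,0,0,0,0]]'; python3 -m inch '[[0,0,0.02,0,0,0,0],[0,0,0.02,0,0,0,0],[0,0,0.008,0,0,0,0],[0,0,0,0,0,0,0],[0,0,0,0,0,0,0]]'; python3 look.py w3 press_mid:.055; python3 -c "
from h import *
c=calibration('wrist');s=telemetry.observe();print(toolshift([.5595,-.174,.073]));print(s['position'],s['tool_rot'])"
```

```text
clock: 3.9
position: [0.5578, -0.1733, 0.1184]
tool_rot: [-3.141, -0.003, 2.79]
force: [1.3, 0.1, 0.6]
grip_width: 0.0853
finger_force: 0.0
clock: 4.4
position: [0.5595, -0.1747, 0.0741]
tool_rot: [3.141, 0.001, 2.789]
force: [0.6, -0.1, -0.1]
grip_width: 0.0854
finger_force: 0.0
press_mid 0.86 [276.  256.7] [ 0.5608 -0.1742  0.055 ]
press_mid 0.8 [134.6  34.6] [ 0.4284 -0.1964  0.055 ]
press_mid 0.7 [481.2 143.3] [ 0.5356 -0.0503  0.055 ]
[0.00038374 0.00083249 0.00135754]
[ 0.55957064 -0.17491345  0.07435788] [3.14131774e+00 1.48137241e-03 2.78901798e+00]
```

View pics/w3.png

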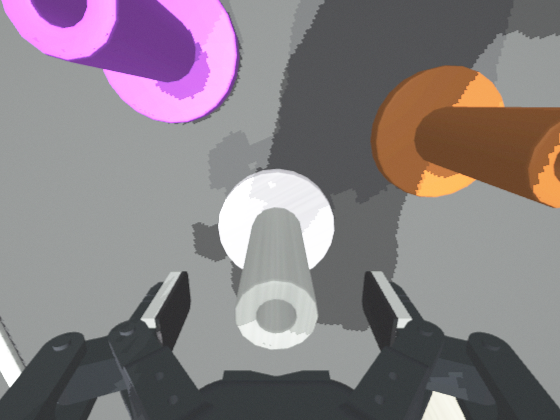

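The hub stands centred between the pads, with its bore top at (276,314). Closing on it, then a small lift.

```bash
python3 -c "
from h import *
c=calibration('wrist');p=atz(c,(276,314.5),.11);print(p,toolshift(p))"
python3 -m inch '[[0,0,0,0,0,0,1],[0,0,0,0,0,0,1],[0,0,0,0,0,0,1],[0,0,0,0,0,0,1],[0,0,0,0,0,0,1]]' 80; python3 -m inch '[[0,0,0,0,0,0,1],[0,0,0,0,0,0,1],[0,0,0,0,0,0,1],[0,0,0,0,0,0,1],[0,0,0,0,0,0,1]]' ;
```

```text
[ 0.5595933  -0.17392796  0.11      ] [ 0.00026624  0.00094249 -0.0356423 ]
clock: 5.0
position: [0.5592, -0.1748, 0.0738]
tool_rot: [3.141, 0.0, 2.789]
force: [-1.6, 2.1, 10.7]
grip_width: 0.0351
finger_force: 78.8
clock: 5.5
position: [0.5592, -0.1748, 0.0738]
tool_rot: [3.141, 0.0, 2.789]
force: [-2.8, 1.4, 9.2]
grip_width: 0.0352
finger_force: 78.8
```

```bash
python3 -m inch '[[0,0,-0.01,0,0,0,1],[0,0,-0.03,0,0,0,1],[0,0,-0.045,0,0,0,1],[0,0,-0.045,0,0,0,1],[0,0,-0.045,0,0,0,1]]'; python3 -m inch '[[0,0,-0.04,0,0,0,1],[0,0,-0.015,0,0,0,1],[0,0,0,0,0,0,1],[0,0,0,0,0,0,1],[0,0,0,0,0,0,1]]'; python3 -c "
from h import *
np.set_printoptions(precision=4,suppress=True)
s=telemetry.observe();print(s['force'],toolshift([.4745,.2255,.303]))"
```

```text
clock: 6.0
position: [0.5583, -0.175, 0.2504]
tool_rot: [-3.141, -0.001, 2.788]
force: [0.8, -0.4, -4.6]
grip_width: 0.035
finger_force: 80.9
clock: 6.5
position: [0.5583, -0.1747, 0.3018]
tool_rot: [-3.141, -0.002, 2.789]
force: [0.4, -0.1, -4.6]
grip_width: 0.0347
finger_force: 80.9
[ 0.3548 -0.1068 -4.6004] [ 0.2169  0.3466 -0.0008]
```

```bash
python3 -m inch '[[0.01,0.025,0,0,0,0,1],[0.017,0.043,0,0,0,0,1],[0.017,0.043,0,0,0,0,1],[0.017,0.043,0,0,0,0,1],[0.017,0.043,0,0,0,0,1]]' | head -2; python3 -m inch '[[0.017,0.043,0,0,0,0,1],[0.017,0.043,0,0,0,0,1],[0.017,0.043,0,0,0,0,1],[0.01,0.02,0,0,0,0,1],[0,0,0,0,0,0,1]]'|head -2; python3 -m inch '[[0,0,0,0,0,0,1],[0,0,0,0,0,0,1],[0,0,0,0,0,0,1]]'; python3 look.py w4 rod_tip:.165 pillar:0 press_mid:.284
```

```text
clock: 7.0
position: [0.553, 0.0386, 0.3021]
clock: 7.5
position: [0.5467, 0.2017, 0.3015]
clock: 7.8
position: [0.5483, 0.1966, 0.3031]
tool_rot: [-3.141, -0.0, 2.787]
force: [0.2, -1.0, -5.5]
grip_width: 0.0348
finger_force: 81.3
rod_tip 0.91 [485.7 333.7] [0.7821 0.365  0.165 ]
rod_tip 0.81 [277.8 109.9] [0.4738 0.2269 0.165 ]
rod_tip 0.34 [273.3 256.6] [0.6069 0.173  0.165 ]
pillar 0.77 [392.7 236.5] [0.7199 0.3329 0.    ]
press_mid 0.89 [103.7 226.6] [0.4971 0.111  0.284 ]
press_mid 0.65 [275.7 257. ] [0.5497 0.1969 0.284 ]
```

View pics/w4.png

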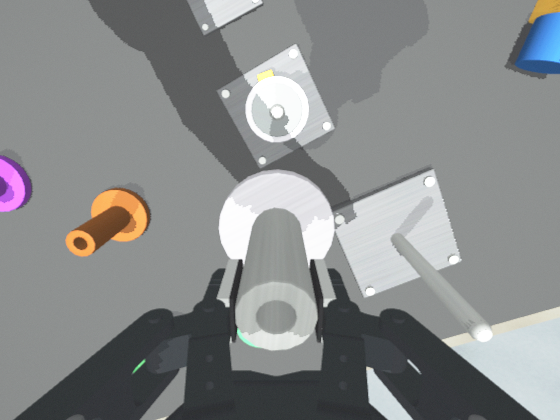

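```bash
cat > m.py <<'E'
from h import *
np.set_printoptions(precision=4,suppress=True)
c=calibration("wrist"); s=telemetry.observe(); R=Ro.from_euler("xyz",s["tool_rot"]).as_matrix(); print(s["position"],s["tool_rot"])
g=cv2.cvtColor(cv2.imread("pics/w4.png"),cv2.COLOR_BGR2GRAY)
# rod-tip disc
p=g[98:126,264:292]; print(p[2::2,2::2])
w=cv2.resize(g[60:170,215:335],None,fx=3,fy=3,interpolation=3); a=cv2.resize(g[170:350,210:345],None,fx=3,fy=3,interpolation=3)
o=np.zeros((540,780),np.uint8); o[:330,:360]=w; o[:,370:370+405]=a; cv2.imwrite("pics/z.png",o)
def T(uv,zt): # tool-frame xy at tool height zt
    return R.T@(atz(c,uv,s["position"][2]-zt)-s["position"])
print("tip",T((277.8,111),s["position"][2]-.165),atz(c,(277.8,111),.165)); print("bore",T((276,316),-.0362)); 
print("flange",T((276,222),.0598))
E
python3 m.py
```

```text
[0.5482 0.1973 0.3033] [-3.1416  0.      2.788 ]
[[255 255 255 255 255 252 252 252 252 252 252 252 251]
 [255 255 255 255 254 252 252 252 252 252 252 252 252]
 [251 255 255 255 241 220 222 239 252 252 251 251 252]
 [210 255 255 229 232 245 234 222 222 251 251 251 251]
 [209 223 221 241 255 255 255 255 208 239 251 251 251]
 [210 210 201 255 255 255 255 255 248 210 252 251 251]
 [208 210 172 255 255 255 255 255 246 180 251 251 251]
 [207 207 159 253 255 255 255 255 226 159 251 251 251]
 [209 208 182 171 255 255 255 248 164 159 164 242 251]
 [208 208 208 173 141 199 177 163 156 166 164 237 251]
 [209 207 208 179 160 156 160 163 165 166 163 163 251]
 [210 209 207 163 163 165 162 163 163 164 163 237 251]
 [209 209 192 164 162 163 162 163 164 164 165 251 251]]
tip [0.0795 0.0027 0.1383] [0.4746 0.2273 0.165 ]
bore [-0.0001  0.001  -0.0362]
flange [0.0053 0.001  0.0598]
```

View pics/z.png

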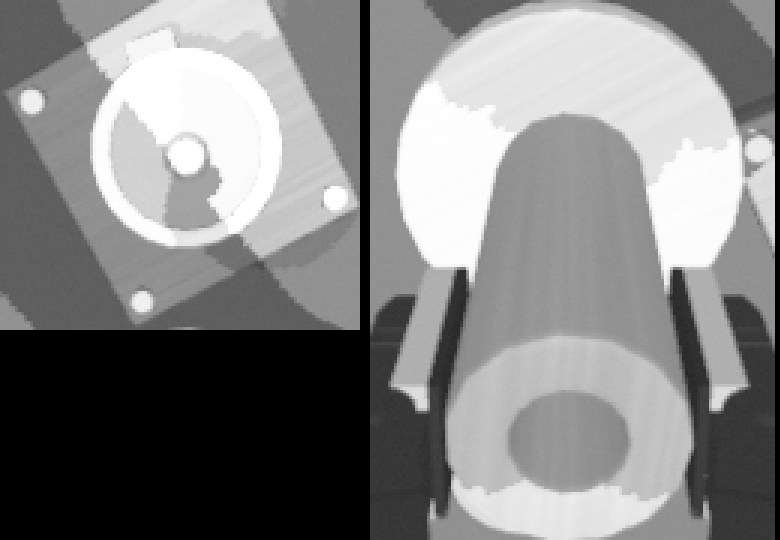

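```bash
python3 - <<'E'
from h import *
np.set_printoptions(precision=4,suppress=True)
c=calibration("wrist"); s=telemetry.observe(); R=Ro.from_euler("xyz",s["tool_rot"]).as_matrix(); P=s["position"]
f=lambda uv,zt:R.T@(atz(c,uv,P[2]-zt)-P)
print("tip",f((277,111.7),P[2]-.165),"bore",f((276.3,317.3),-.0362))
t=np.linspace(0,6.283,200)
for r,z in((.042,.0598),(.042,.0738),(.0083,-.0362),(.018,-.0362)):
    q=np.array([proj(c,P+R@[r*np.cos(a),r*np.sin(a),z]) for a in t]); print(r,z,q.min(0),q.max(0))
E
```

```text
tip [0.0789 0.002  0.1383] bore [-0.0007  0.0011 -0.0362]
0.042 0.0598 [216.1248 171.339 ] [332.9477 279.6929]
0.042 0.0738 [219.5275 167.3607] [329.6853 270.3385]
0.0083 -0.0362 [254.0424 299.1867] [293.3355 331.9031]
0.018 -0.0362 [231.0422 278.7319] [316.3224 349.8   ]
```

```bash
python3 - <<'E'
from h import *
s=telemetry.observe(); R=Ro.from_euler("xyz",s["tool_rot"]).as_matrix(); print((s["position"]+R@[.08,.0005,0]).tolist())
E
python3 -m inch '[[0.01,0,0,0,0,0,1],[0.025,0,0,0,0,0,1],[0.025,0.001,0,0,0,0,1],[0.015,0,0,0,0,0,1],[0.005,0,0,0,0,0,1]]'|head -2; python3 -m inch '[[0,0,0,0,0,0,1],[0,0,0.02,0,0,0,1],[0,0,0.02,0,0,0,1],[0,0,0.01,0,0,0,1],[0,0,0,0,0,0,1]]'; python3 -m inch '[[0,0,0,0,0,0,1],[0,0,0,0,0,0,1]]'; python3 - <<'E'
from h import *
print(telemetry.observe()["moment"])
E
```

```text
[0.47332427585221776, 0.2254531029250381, 0.3033123835400385]
clock: 8.5
position: [0.472, 0.2272, 0.3036]
clock: 9.0
position: [0.4735, 0.2257, 0.2523]
tool_rot: [-3.14, -0.001, 2.788]
force: [-0.6, 0.4, -3.1]
grip_width: 0.035
finger_force: 81.1
clock: 9.2
position: [0.474, 0.2264, 0.2541]
tool_rot: [3.141, 0.001, 2.788]
force: [0.3, -0.1, -5.2]
grip_width: 0.0347
finger_force: 81.2
[-0.01829911 -0.05395405  0.02119496]
```

```bash
python3 -m inch '[[0,-0.0005,0.005,0,0,0,1],[0,0,0.005,0,0,0,1],[0,0,0.002,0,0,0,1],[0,0,0,0,0,0,1],[0,0,0,0,0,0,1]]'; for i in 1 2 3; do python3 -m inch '[[0,0,0.001,0,0,0,1],[0,0,0.001,0,0,0,1],[0,0,0,0,0,0,1]]' | sed -n 2,4p; done
```

```text
clock: 9.7
position: [0.4732, 0.2259, 0.2413]
tool_rot: [-3.142, 0.0, 2.789]
force: [0.4, -0.3, -4.8]
grip_width: 0.035
finger_force: 81.3
position: [0.4732, 0.2258, 0.2392]
tool_rot: [-3.141, -0.0, 2.789]
force: [-0.1, 0.1, -4.7]
position: [0.4731, 0.2259, 0.2371]
tool_rot: [-3.141, -0.0, 2.789]
force: [-0.1, -1.0, -4.9]
position: [0.4731, 0.2259, 0.2351]
tool_rot: [-3.141, -0.0, 2.789]
force: [-0.7, 0.2, -4.5]
```

```bash
for i in 1 2 3 4 5; do python3 -m inch '[[0,0,0.001,0,0,0,1],[0,0,0.001,0,0,0,1],[0,0,0,0,0,0,1]]' | sed -n 2,4p; done; python3 -c "
from h import *
print(telemetry.observe()['moment'])"
```

```text
position: [0.4732, 0.2258, 0.2331]
tool_rot: [-3.141, -0.0, 2.789]
force: [-0.5, 0.7, -5.3]
position: [0.4732, 0.2259, 0.2312]
tool_rot: [-3.141, -0.0, 2.789]
force: [0.3, -0.6, -5.1]
position: [0.4731, 0.2258, 0.2291]
tool_rot: [-3.141, -0.0, 2.789]
force: [-0.3, 0.0, -5.3]
position: [0.4732, 0.2259, 0.2271]
tool_rot: [-3.141, -0.0, 2.789]
force: [-0.2, -0.6, -3.7]
position: [0.4731, 0.2259, 0.2251]
tool_rot: [-3.141, -0.0, 2.789]
force: [0.3, -0.9, -4.6]
[-0.19754539 -0.10742936 -0.03153491]
```

The platen is 14 mm on the rod with no side load. Continuing down.

```bash
python3 -m inch '[[0,0,0.004,0,0,0,1],[0,0,0.004,0,0,0,1],[0,0,0.004,0,0,0,1],[0,0,0.004,0,0,0,1],[0,0,0.004,0,0,0,1]]'| sed -n 2,4p; python3 -m inch '[[0,0,0.004,0,0,0,1],[0,0,0.004,0,0,0,1],[0,0,0.004,0,0,0,1],[0,0,0,0,0,0,1],[0,0,0,0,0,0,1]]'| sed -n 1,4p;python3 -c "
from h import *
print(telemetry.observe()['moment'])"
```

```text
position: [0.4732, 0.2258, 0.2048]
tool_rot: [-3.141, -0.0, 2.789]
force: [0.7, -0.5, -4.1]
clock: 13.1
position: [0.4732, 0.2259, 0.1932]
tool_rot: [-3.141, -0.0, 2.789]
force: [0.3, -0.6, -5.9]
[-0.28803546 -0.09644488  0.0109669 ]
```

```bash
python3 -m inch '[[0,0,0.004,0,0,0,1],[0,0,0.004,0,0,0,1],[0,0,0.004,0,0,0,1],[0,0,0.004,0,0,0,1],[0,0,0.004,0,0,0,1]]'| sed -n 2,4p; python3 -m inch '[[0,0,0.004,0,0,0,1],[0,0,0.004,0,0,0,1],[0,0,0.004,0,0,0,1],[0,0,0.003,0,0,0,1],[0,0,0,0,0,0,1]]'| sed -n 1,4p;python3 -c "
from h import *
print(telemetry.observe()['moment'])"
```

```text
position: [0.4732, 0.2259, 0.1729]
tool_rot: [-3.141, -0.0, 2.789]
force: [0.6, -1.1, -3.9]
clock: 14.1
position: [0.4732, 0.2258, 0.1579]
tool_rot: [-3.141, -0.0, 2.789]
force: [0.4, -1.1, -5.8]
[-0.19222688 -0.19603729 -0.0032632 ]
```

```bash
python3 -m inch '[[0,0,0.002,0,0,0,1],[0,0,0.002,0,0,0,1],[0,0,0.002,0,0,0,1],[0,0,0.002,0,0,0,1],[0,0,0.002,0,0,0,1]]'| sed -n 2,4p
```

```text
position: [0.4732, 0.2259, 0.1482]
tool_rot: [3.142, 0.0, 2.789]
force: [0.9, -1.7, -3.0]
```

```bash
python3 -m inch '[[0,0,0.001,0,0,0,1],[0,0,0.001,0,0,0,1],[0,0,0.001,0,0,0,1],[0,0,0,0,0,0,1],[0,0,0,0,0,0,1]]'| sed -n 2,4p
```

```text
position: [0.4732, 0.2259, 0.1452]
tool_rot: [-3.141, -0.0, 2.789]
force: [0.8, -1.2, -6.2]
```

```bash
python3 -m inch '[[0,0,0.001,0,0,0,1],[0,0,0.001,0,0,0,1],[0,0,0.001,0,0,0,1],[0,0,0.001,0,0,0,1],[0,0,0,0,0,0,1]]'| sed -n 2,4p
```

```text
position: [0.4732, 0.2259, 0.1412]
tool_rot: [-3.141, -0.0, 2.789]
force: [0.6, -1.8, -4.0]
```

```bash
python3 -m inch '[[0,0,0.001,0,0,0,1],[0,0,0.001,0,0,0,1],[0,0,0.001,0,0,0,1],[0,0,0.001,0,0,0,1],[0,0,0,0,0,0,1]]'| sed -n 2,4p
```

```text
position: [0.4732, 0.2259, 0.1371]
tool_rot: [-3.141, -0.0, 2.789]
force: [1.0, -1.1, -5.3]
```

```bash
python3 -m inch '[[-0.0003,-0.0004,0.001,0,0,0,1],[0,0,0.001,0,0,0,1],[0,0,0.001,0,0,0,1],[0,0,0.001,0,0,0,1],[0,0,0,0,0,0,1]]'| sed -n 2,4p
```

```text
position: [0.4733, 0.2254, 0.1332]
tool_rot: [-3.141, -0.0, 2.789]
force: [0.0, -0.2, -4.9]
```

```bash
python3 -m inch '[[0,0,0.001,0,0,0,1],[0,0,0.001,0,0,0,1],[0,0,0,0,0,0,1]]'| sed -n 2,4p
```

```text
position: [0.4733, 0.2254, 0.1312]
tool_rot: [-3.141, -0.0, 2.789]
force: [0.3, 0.7, -4.5]
```

```bash
python3 -m inch '[[0,0,0.001,0,0,0,1],[0,0,0.001,0,0,0,1],[0,0,0.001,0,0,0,1],[0,0,0,0,0,0,1]]'| sed -n 2,4p
```

```text
position: [0.4733, 0.2254, 0.1281]
tool_rot: [-3.141, -0.0, 2.789]
force: [-0.4, -0.1, -4.9]
```

```bash
python3 -m inch '[[0,0,0.001,0,0,0,1],[0,0,0.001,0,0,0,1],[0,0,0.001,0,0,0,1],[0,0,0,0,0,0,1]]'| sed -n 1,4p
```

```text
clock: 17.7
position: [0.4733, 0.2254, 0.1252]
tool_rot: [-3.141, -0.0, 2.789]
force: [0.7, -0.3, -4.7]
```

```bash
python3 -m inch '[[0,0,0.001,0,0,0,1],[0,0,0.001,0,0,0,1],[0,0,0.001,0,0,0,1],[0,0,0,0,0,0,1]]'| sed -n 1,4p
```

```text
clock: 18.1
position: [0.4735, 0.2254, 0.1225]
tool_rot: [3.141, 0.0, 2.789]
force: [-2.0, -0.9, 7.3]
```

Contact: about 12 N on the seat. A touch more, then hold.

```bash
python3 -m inch '[[0,0,0.0005,0,0,0,1],[0,0,0,0,0,0,1],[0,0,0,0,0,0,1],[0,0,0,0,0,0,1],[0,0,0,0,0,0,1]]'| sed -n 1,4p;  python3 -m inch '[[0,0,0,0,0,0,1],[0,0,0,0,0,0,1],[0,0,0,0,0,0,1],[0,0,0,0,0,0,1],[0,0,0,0,0,0,1]]'| sed -n 1,4p
```

```text
clock: 18.6
position: [0.4736, 0.2255, 0.1222]
tool_rot: [3.141, 0.0, 2.789]
force: [-1.9, -1.1, 9.0]
clock: 19.1
position: [0.4736, 0.2254, 0.1222]
tool_rot: [3.141, 0.0, 2.789]
force: [-0.6, -1.4, 8.2]
```

```bash
python3 -m inch '[[0,0,0,0,0,0,1],[0,0,0,0,0,0,1],[0,0,0,0,0,0,1],[0,0,0,0,0,0,1],[0,0,0,0,0,0,1]]'| sed -n 1,4p;  python3 -m inch '[[0,0,-0.0005,0,0,0,1],[0,0,-0.0005,0,0,0,1],[0,0,-0.0005,0,0,0,1],[0,0,-0.0005,0,0,0,1],[0,0,0,0,0,0,1]]'| sed -n 1,4p; python3 -m inch '[[0,0,0,0,0,0,1],[0,0,0,0,0,0,1]]' | sed -n 1,4p
```

```text
clock: 19.6
position: [0.4736, 0.2255, 0.1222]
tool_rot: [3.141, 0.0, 2.789]
force: [-2.3, -1.8, 8.1]
clock: 20.1
position: [0.4734, 0.2255, 0.1238]
tool_rot: [3.141, 0.0, 2.789]
force: [-1.1, -0.4, 0.9]
clock: 20.3
position: [0.4734, 0.2254, 0.1238]
tool_rot: [3.142, 0.0, 2.789]
force: [0.1, -0.9, 1.7]
```

```bash
python3 -m inch '[[0,0,-0.0003,0,0,0,1],[0,0,0,0,0,0,1],[0,0,0,0,0,0,1]]' 20;  python3 -m inch '[[0,0,0,0,0,0,0.5],[0,0,0,0,0,0,0.2],[0,0,0,0,0,0,0],[0,0,0,0,0,0,0],[0,0,0,0,0,0,0]]'; python3 -m inch '[[0,0,0,0,0,0,0],[0,0,0,0,0,0,0],[0,0,0,0,0,0,0]]'
```

```text
clock: 20.6
position: [0.4734, 0.2254, 0.1241]
tool_rot: [-3.142, 0.0, 2.789]
force: [-0.0, -0.9, -0.1]
grip_width: 0.0345
finger_force: 81.8
clock: 21.1
position: [0.4734, 0.2254, 0.1241]
tool_rot: [-3.142, 0.0, 2.789]
force: [0.1, 0.5, -0.7]
grip_width: 0.0856
finger_force: 0.0
clock: 21.4
position: [0.4734, 0.2254, 0.1241]
tool_rot: [3.142, 0.0, 2.789]
force: [0.5, 0.0, -1.1]
grip_width: 0.0855
finger_force: 0.0
```

Released. Backing straight up, then checking.

```bash
python3 -m inch '[[0,0,-0.01,0,0,0,0],[0,0,-0.02,0,0,0,0],[0,0,-0.03,0,0,0,0],[0,0,-0.04,0,0,0,0],[0,0,-0.04,0,0,0,0]]'|sed -n 2,4p;  python3 -m inch '[[0,0,-0.04,0,0,0,0],[0,0,-0.02,0,0,0,0],[0,0,0,0,0,0,0],[0,0,0,0,0,0,0],[0,0,0,0,0,0,0]]'; python3 look.py end press_mid:.106 rod_tip:.165
```

```text
position: [0.4731, 0.2251, 0.2662]
tool_rot: [-3.141, 0.0, 2.789]
force: [0.2, 0.8, -0.6]
clock: 22.4
position: [0.4729, 0.2252, 0.3234]
tool_rot: [-3.141, -0.001, 2.789]
force: [0.8, 0.9, 0.3]
grip_width: 0.0851
finger_force: 0.0
press_mid 0.92 [118.3 271.4] [ 0.519  -0.0169  0.106 ]
press_mid 0.84 [276.9 178.9] [0.4733 0.2272 0.106 ]
rod_tip 0.95 [204.9  42. ] [0.3231 0.2146 0.165 ]
rod_tip 0.87 [275.9 193.4] [0.4744 0.2255 0.165 ]
```

View pics/end.png

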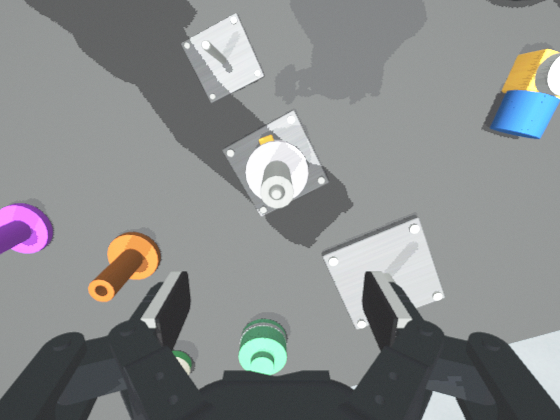

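The platen sits upright on the rod at (277,180), with the rod tip showing in its bore at (277,193). The filter is undisturbed and the gripper is clear. Handing in.

```bash
python3 -c "
from workcell import bot
print(bot.job_done())"
```

```text
the job is handed in; nothing more can be done
None
```

The platen was lowered onto the guide rod without binding, pressed on the sprung seat at about 13 N for over a second, eased off and released; it rests on the seat, the bystanders were left alone, and the job is handed in at about 22 s, with no verdict shown.

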